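# Tighten the turntable's lock ring with the pin spanner

### The arm

A 6-joint arm with a two-finger parallel gripper is mounted at the origin on a cart in front of the work surface, level with it; the furniture and walls round the work are solid. World frame = base frame: x ahead of the robot, y to its left, z up, the work surface at z = 0. Lengths are in m, angles in rad, forces in N, time in s.
With the tool pointing down it reaches from about 0.425 to 0.95 m from the base axis. Payload 3.5 kg.
Tool frame: the origin (TCP) lies at the very end of the fingers, on their centre line; the grasp point (between the pads) lies 19 mm behind it; z points along the fingers, y is the direction in which the jaws open and shut (so a half turn about z gives the same grasp; the last joint's range is limited). The gripper opens to 85 mm and grips with 20 to 120 N. Pads are 22 mm wide; open, the fingers measure 114 mm over their backs; the gripper's body (76 mm by 85 mm) begins 54 mm behind the grasp point. The pads swing forward as they close: fully open they stand 13 mm farther back than shut.
Start: joints at [1.003, 0.286, 1.577, -0, 1.279, -0.15], TCP at [0.274, 0.617, 0.231] pointing down, gripper open.
Joint ranges: [-2.77, 2.77], [-0.9, 2.22], [0.21, 2.48], [-1.53, 4.67], [0.24, 2.81], [-2.84, 2.84]. Speed limits (rad/s): [2.79, 2.79, 3.14, 3.14, 3.14, 3.14].

### API

Orientations are given as a unit quaternion [x, y, z, w].
In Python, from plant import get_state, read_camera, get_calibration, ticket, search_frame, cut_out, pinpoint gives the robot as it stands.
- The arm moves only by the tool move_arm, never from a script. Its argument "plan" is a list that holds one entry, the list of rows, each a list of 7 numbers: the turn, a rotation vector about the tool's x, y, z in degrees, then the shift along the tool's x, y, z in m, then the finger opening in m, from 0 to 0.0854. In form: [[[ax, ay, az, x, y, z, hand], ...]]. A call has exactly 5 rows; each row is the pose to reach, as a shift and turn from the pose measured when the call began, along the tool's axes at that moment; what a row does not reach only later rows make up. A row lasts 1/8 s, in which the tool goes at most 62.5 mm and 10.7 degrees, less where a joint would pass 70% of its speed; a pose out of reach is approached as far as the arm can. A call with a gripper value outside its range is refused whole. The fingers move at their own pace and stop on an object; "force" is the grip in N (left out, the last holds). Time passes only in rows, so rows that repeat a pose let the fingers close, or fill a call up. It gives the time, the measured TCP pose, the force and the opening at its end, in the units of the state.
- get_state(): the state, without advancing time (a new reading comes with each control period).
- read_camera(name): name is "scene" or "side" or "wrist"; returns the picture (480x640x3 uint8, red, green, blue); there is no depth.
- get_calibration(name): a dict with "mtx" (3x3 intrinsics, pixels), "extrinsics" (4x4, takes a point from camera to world coordinates); the wrist camera has in their place "hand_eye" (4x4, takes a point from camera to tool coordinates, whose origin is the TCP and whose axes are the flange's). Camera axes: x right, y up, looking along -z (the intrinsics and any distortion apply to the point x, -y, -z); pixel columns grow to the right and rows downward; lengths in m; the calibration is good to about 2 mm. A picture is of the moment at which its call begins: read the wrist's pose just before it. get_calibration takes no time and is no camera call.
- ticket.sign_off(): hands the job in, once; it reports no verdict.
Trained networks look in the newest picture that a camera, given by its name, has taken for a name from the list of things; names that differ only in an ending like _2 or _b are one class to them, and where a whole thing is asked for, a point or a joint stands for the part that bears it (a point fixed in the world has none). Each returns a list of dicts, best first, with "p" (0 to 1); they miss things now and then, are a little off and sometimes report something else, mostly with a low value. They report only what shows in the picture. A call takes as long as a camera call.
- search_frame(camera, query): "centre" ([column, row] in pixels, amid what is visible of it).
- cut_out(camera, query): "pixels" (480x640 bool, what is visible of it) and "centre" ([column, row] in pixels, amid what is visible of it).
- pinpoint(camera, query): "centre" ([column, row] in pixels: a listed point, or the origin of a listed thing).
The state is a dict: "time": time; "qpos": joint angles; "dq": joint speeds; "joint_efforts": joint torques, N m; "eef_pos": TCP position; "tcp_rot": TCP orientation; "contact_force": force on the tool from outside, world axes, zero at the start; "wrist_torque": the same for the moment, N m; "opening": opening from 0.0 (shut) to 1.0 (fully open).
Only numpy, scipy, OpenCV 4.12 (cv2) and the standard library are available. Lean on these libraries where they do the work, as an engineer would, in place of code of your own. Each camera call takes 0.05 s, during which the arm holds its last target.

### The job

The jar turntable is open for service: take the two-pin spanner from its wooden rest, seat both pins fully in the two holes of the hub's lock ring, and turn the ring clockwise (seen from above) until it is fully home against its stop. Feel for the holes with a light touch and never force the spanner against the hub. Then set the spanner back upright in the slot of its rest, and leave the other things on the table where they are.

Things in the scene. Friction and masses are not known exactly. Their poses are not given: they have to be found in the camera images.
- hub: Fixed round turntable hub: aluminium flange 108 mm across, 10 mm high; grey body 80 mm across, its rim 45 mm above the table; in it sits the steel lock ring. Origin on the turning axis at table height, z up; x axis as of hub_face. At the start the line through the ring's two holes lies anywhere within 0.3 rad either side of this x axis (not measured: see it in pictures or feel for it).
- hub_face (a point): Centre of the lock ring's flat top face, on the turning axis, 46 mm above the table. Ring: steel, 62 mm across, two round holes 10 mm wide, 10 mm deep, 20 mm either side of the axis. Spanner pins pressed lightly (4 to 10 N) on this face and turned about the axis drop in where they meet the holes. The ring's middle is filled by a spindle end 20 mm across, 1 mm below the face.
- lock_ring (a joint): Angle (rad) the lock ring is screwed tight: grows as it turns clockwise seen from above, from 0 (loose) to 0.8 (stop, fully home). Starts between 0 and 0.15; it does not tell where the holes are. Takes up to about 0.35 N m to turn, stays where it is left. Pins or hub pressed with over 80 N are damaged.
- spanner_grip (a point): Centre of the spanner's black straight cross handle: 94 mm long (its x axis), 16 mm wide (y), 16 mm high; 52 mm above the pin tips. Spanner: 0.22 kg, 60 mm high, stands upright in its rest. Take it across y from above; the yoke bar's top is 30 mm below this point. It looks the same after a half turn about z.
- spanner_tips (a point): Midway between the spanner's two pin tips, 52 mm below spanner_grip; z up, x from pin to pin, along the handle. Pins: steel, 7 mm thick, 12 mm long, ends tapered to 4 mm, 20 mm either side of this point. They stand under a steel yoke bar 62 x 26 x 10 mm parallel to the handle.
- rest_top (a point): Centre of the top face, 20 mm above the table, of the spanner's rest: a fixed wooden block 100 x 52 x 20 mm (x, y, z) with a slot 61 mm long (x), 15 mm wide, 18 mm deep. The spanner's yoke lies on this face, its pins in the slot, handle along x, the handle's centre 40 mm above this point.
- lid_near: Loose twist-off lid, 65 mm across, 16 mm high, lying between hub and rest; a bystander. Origin under its centre.
- jar_left: Full glass jar, 69 mm across, 112 mm high, standing at the left; a bystander. Origin under its centre. Rows of such jars stand packed behind hub and rest from about x = 0.53 m on, on the left up to y = -0.12 m: carry the spanner clear of them.
- jar_right: Full glass jar like the other, standing at the right behind the hub and rest; a bystander. Origin under its centre.
- stapler: Stapler, 32 x 137 x 44 mm, lying at the right; a bystander. Origin under its centre.
- tape_roll: Roll of parcel tape, 66 mm across, 48 mm high, at the right; a bystander. Origin under its centre.

How it is judged:
On the way, in this order (a step that is already met when the one before it is completed fails the run):
1. both pins of the spanner are seated in the lock ring's holes, with the ring not yet tight (z of spanner_tips in the frame of hub_face below -0.006 m and horizontal distance between spanner_tips and hub_face below 0.005 m and angle between spanner_tips's own z axis and vertical below 0.15 rad and value of joint lock_ring below 0.6 rad), for 0.1 s.
2. the ring is turned fully home with the pins still in its holes (value of joint lock_ring above 0.75 rad and z of spanner_tips in the frame of hub_face below -0.004 m and horizontal distance between spanner_tips and hub_face below 0.005 m), for 0.2 s.
At the end, for the whole second after the job is handed in: The lock ring is still within 0.06 rad of its stop (above 0.74 of 0.8 rad), and the spanner stands upright (within 0.1 rad) and at rest in its rest, pins in the slot (tips at least 9 mm below the rest's top, within 12 mm of its middle, handle along the slot within 0.3 rad) (value of joint lock_ring above 0.74 rad and horizontal distance between spanner_tips and rest_top below 0.012 m and z of spanner_tips in the frame of rest_top below -0.009 m and angle between spanner_tips's own z axis and vertical below 0.1 rad and angle between the x axis of spanner_tips and the x axis of rest_top, either way round below 0.3 rad and linear speed of spanner below 0.02 m/s); the robot touches nothing.
It fails at once if the spanner is forced against the lock ring (over 80 N) (contact force between spanner and lock_ring above 80 N).
It fails at once if the spanner is forced against the hub (over 80 N) (contact force between spanner and hub above 80 N).
It fails at once if the fingers touch the lock ring (contact force between the fingers and lock_ring above 0.5 N).
It fails at once if a bystander is moved by more than 30 mm (distance of any of lid_near, jar_left, jar_right, stapler, tape_roll from where it was at the start of the episode above 0.03 m).
It also fails if it takes over 67 s, if anything falls off the work surface, if the arm or the gripper's body presses on something with over 40 N, if the wrist force passes 120 N, or if a joint passes its speed limit or range.

## Working session

There is one attempt and no reset: what is moved stays moved. The work goes in short steps, Python scripts to look and compute and a tool call to move; the robot and the scene stay as the last step left them, time stands still between calls to the robot, and variables do not carry over. Pictures are saved under pics/ and viewed, and the job is handed in when it is done.

Besides the shell and the picture viewer there is one more tool, called after "Call:" as name([rows], argument=value, ...), one row to a line, values as JSON. move_arm: Moves the arm, as the interface text tells. Its arguments: {"type":"object","properties":{"plan":{"type":"array","items":{"type":"array","items":{"type":"array","items":{"type":"number"}}}},"force":{"type":"number"}},"required":["plan"]}

```bash
ls; mkdir -p pics; python3 - <<'E'
from plant import *
import cv2
print(get_state())
for n in ["scene","side","wrist"]:
    im=read_camera(n); cv2.imwrite(f"pics/{n}0.png",im[:,:,::-1])
    c=get_calibration(n); print(n,{k:(v.round(4).tolist() if hasattr(v,'round') else v) for k,v in c.items()})
    for q in ["hub_face","spanner_grip","spanner_tips","rest_top","lid_near","hub","jar_left","jar_right","stapler","tape_roll"]:
        print(n,q,[(round(d['p'],2),[round(float(x),1) for x in d['centre']]) for d in pinpoint(n,q)[:2]])
print(get_state()['time'])
E
```

```text
pics
{'time': 0.0, 'qpos': array([ 1.00298437e+00,  2.87222840e-01,  1.57818315e+00,  5.93905326e-06,
        1.27862454e+00, -1.49997680e-01]), 'dq': array([-0.00017993, -0.00103839, -0.00070945, -0.00187214, -0.0008991 ,
       -0.00059223]), 'joint_efforts': array([-4.86613080e-04, -4.05989707e+01, -2.92619258e+01, -2.58078717e-04,
        5.74844235e-03, -2.04865501e-06]), 'eef_pos': array([0.2734985 , 0.61638052, 0.22990575]), 'tcp_rot': array([ 2.07391611e-01,  9.78257243e-01, -1.14026831e-03, -4.30811190e-04]), 'contact_force': array([-0.50928687,  0.31268233, -0.11032674]), 'wrist_torque': array([-0.00467901,  0.00472202,  0.0333212 ]), 'opening': 1.0007483087852238}
scene {'mtx': [[482.0229, 0.0, 324.6587], [0.0, 482.0229, 234.2923], [0.0, 0.0, 1.0]], 'extrinsics': [[0.7589, 0.5047, -0.4115, 0.0488], [-0.6511, 0.5805, -0.489, -0.5361], [-0.0079, 0.639, 0.7692, 0.9704], [0.0, 0.0, 0.0, 1.0]]}
scene hub_face [(0.97, [260.2, 232.6]), (0.37, [333.5, 291.2])]
scene spanner_grip [(0.72, [332.9, 284.6])]
scene spanner_tips [(0.89, [333.1, 297.1])]
scene rest_top [(0.67, [333.6, 290
[... 651 characters left out ...]
 [321.9, 288.5])]
side rest_top [(0.67, [316.2, 286.7])]
side lid_near [(0.58, [298.0, 273.9])]
side hub [(0.64, [269.6, 253.9])]
side jar_left [(0.94, [227.7, 220.3])]
side jar_right []
side stapler [(0.71, [365.3, 340.8])]
side tape_roll [(0.83, [378.9, 371.5])]
wrist {'mtx': [[393.1911, 0.0, 323.2545], [0.0, 393.1911, 239.7976], [0.0, 0.0, 1.0]], 'hand_eye': [[-0.0001, 0.9649, 0.2626, 0.0665], [1.0, 0.0001, -0.0001, -0.0], [-0.0002, 0.2626, -0.9649, -0.1433], [0.0, 0.0, 0.0, 1.0]]}
wrist hub_face []
wrist spanner_grip []
wrist spanner_tips []
wrist rest_top []
wrist lid_near []
wrist hub []
wrist jar_left [(0.59, [204.7, 388.8])]
wrist jar_right []
wrist stapler []
wrist tape_roll []
1.65
```

View pics/scene0.png

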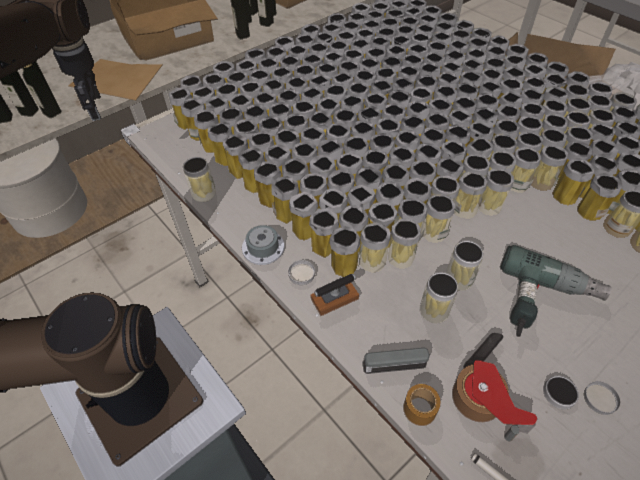

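View pics/side0.png

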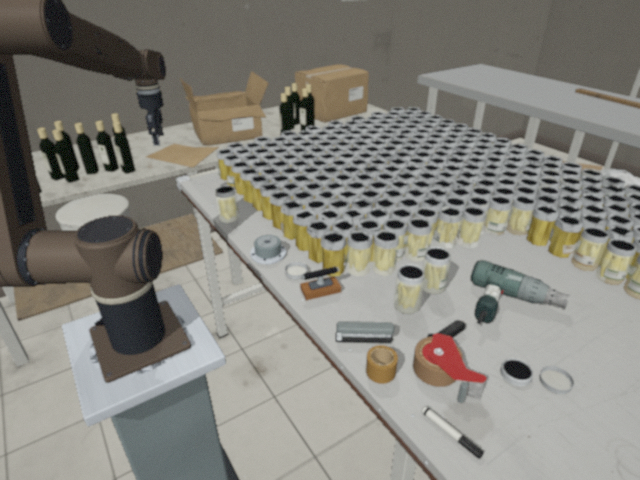

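View pics/wrist0.png

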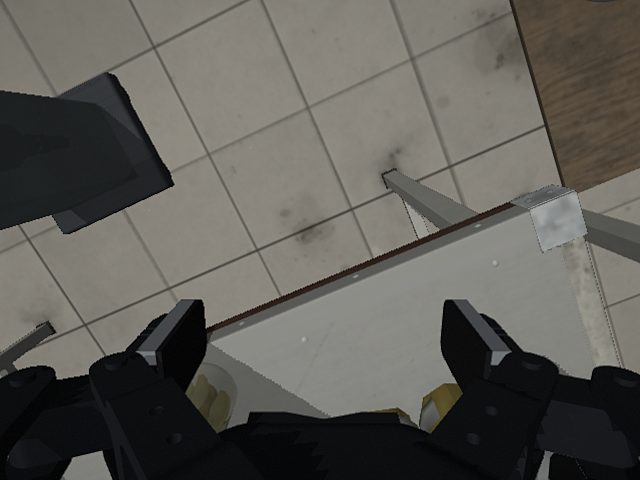

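```bash
cat > h.py <<'E'
import numpy as np, cv2
from plant import *
from scipy.spatial.transform import Rotation as R
FL=np.diag([1,-1,-1.])
def ray(cam,px,st=None):
    c=get_calibration(cam); K=np.array(c['mtx'])
    if 'extrinsics' in c: T=np.array(c['extrinsics'])
    else:
        T=np.eye(4);T[:3,:3]=R.from_quat(st['tcp_rot']).as_matrix();T[:3,3]=st['eef_pos'];T=T@np.array(c['hand_eye'])
    d=np.linalg.inv(K)@np.array([px[0],px[1],1.]); d=FL@d
    return T[:3,3],T[:3,:3]@d
def atz(cam,px,z,st=None):
    o,d=ray(cam,px,st); return o+d*(z-o[2])/d[2]
def proj(cam,P,st=None):
    c=get_calibration(cam); K=np.array(c['mtx'])
    if 'extrinsics' in c: T=np.array(c['extrinsics'])
    else:
        T=np.eye(4);T[:3,:3]=R.from_quat(st['tcp_rot']).as_matrix();T[:3,3]=st['eef_pos'];T=T@np.array(c['hand_eye'])
    p=FL@(np.linalg.inv(T)@np.append(P,1))[:3]; p=K@p; return p[:2]/p[2]
E
python3 - <<'E'
from h import *
for n,a,b,z in [("hub_face",(260.2,232.6),(265.9,240.6),.046),("grip",(332.9,284.6),(318.8,276.5),.06),("rest",(333.6,290.9),(316.2,286.7),.02),("lid",(299.9,274),(298,273.9),0),("jarl",(205.9,196.6),(227.7,220.3),0),("stap",(394.4,364),(365.3,340.8),0),("tape",(422.2,409.1),(378.9,371.5),0)]:
    print(n,atz("scene",a,z).round(4),atz("side",b,z).round(4))
E
```

```text
hub_face [0.4251 0.1617 0.046 ] [0.4183 0.1504 0.046 ]
grip [ 0.4537 -0.0817  0.06  ] [ 0.4448 -0.0991  0.06  ]
rest [ 0.4611 -0.076   0.02  ] [ 0.443  -0.0886  0.02  ]
lid [0.4397 0.0246 0.    ] [0.4442 0.0096 0.    ]
jarl [0.4059 0.4039 0.    ] [0.3982 0.4018 0.    ]
stap [ 0.4458 -0.2904  0.    ] [ 0.4437 -0.3014  0.    ]
tape [ 0.4186 -0.3941  0.    ] [ 0.4121 -0.3903  0.    ]
```

```bash
cat >> h.py <<'E'
def rel(pos,yaw,st=None,hand=0.085):
    """target TCP pos, yaw: tool x dir angle in world, tool z down"""
    st=st or get_state(); R0=R.from_quat(st['tcp_rot']); 
    x=np.array([np.cos(yaw),np.sin(yaw),0]); z=np.array([0,0,-1.]); Rt=R.from_matrix(np.c_[x,np.cross(z,x),z])
    rv=(R0.inv()*Rt).as_rotvec(degrees=True); d=R0.inv().apply(np.array(pos)-st['eef_pos'])
    print('turn',rv.round(2),'shift',d.round(4),'norm',np.linalg.norm(rv).round(1),np.linalg.norm(d).round(3),'yaw0',np.degrees(np.arctan2(*R0.as_matrix()[[1,0],0])).round(2),'t',round(st['time'],2))
    return rv,d
E
python3 - <<'E'
from h import *
im=cv2.imread("pics/scene0.png"); s=cv2.resize(im[210:330,220:380],None,fx=5,fy=5,interpolation=cv2.INTER_CUBIC); cv2.imwrite("pics/crop.png",s)
for p in [(318,297),(355,277)]: print(atz("scene",p,.065))
rel((.44,.04,.25),np.pi)
E
```

```text
[ 0.40507535 -0.08724668  0.065     ]
[ 0.50302281 -0.10155173  0.065     ]
turn [ -0.    -0.   -23.94] shift [-0.3859 -0.4599 -0.0187] norm 23.9 0.601 yaw0 156.06 t 1.65
```

View pics/crop.png

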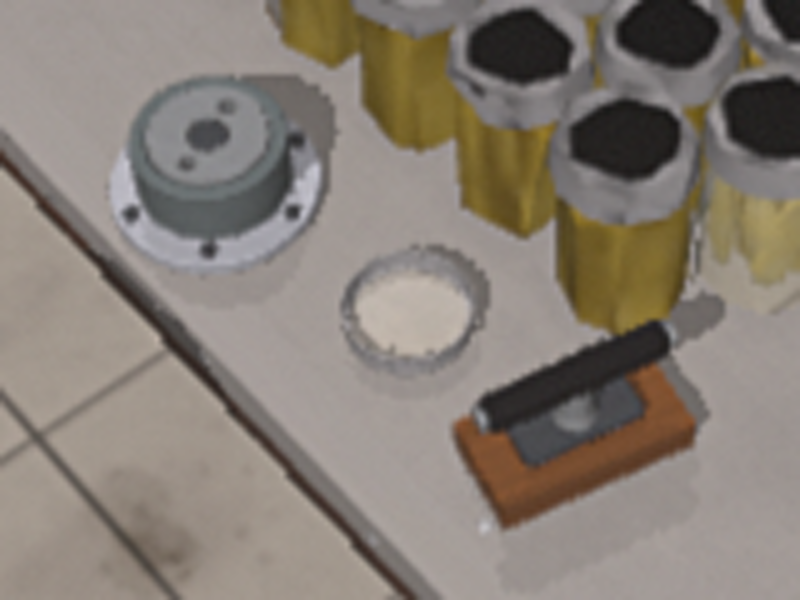

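Call:
move_arm([
  [[0,0,-5,-0.04,-0.05,-0.004,0.085],[0,0,-10,-0.078,-0.093,-0.008,0.085],[0,0,-15,-0.116,-0.138,-0.012,0.085],[0,0,-20,-0.154,-0.184,-0.015,0.085],[0,0,-24,-0.193,-0.23,-0.018,0.085]],
])

```text
time: 2.28
eef_pos: [0.3572, 0.3267, 0.2498]
tcp_rot: [-0.002, 1.0, 0.0, 0.001]
contact_force: [1.4, -0.3, 0.1]
opening: 0.993
```

```bash
python3 - <<'E'
from h import *
print(get_state()['eef_pos'])
for p in [(257.4,242.6),(265.4,231.2)]: print(atz("scene",p,.046))
rel((.44,.04,.25),np.pi)
E
```

```text
[0.35716954 0.32670696 0.24975901]
[0.40106383 0.14003644 0.046     ]
[0.437649   0.15682671 0.046     ]
turn [0.02 0.06 0.24] shift [-0.0816 -0.287  -0.0003] norm 0.2 0.298 yaw0 -179.76 t 2.27
```

Call:
move_arm([
  [[0,0,0,-0.016,-0.06,0,0.085],[0,0,0,-0.033,-0.115,0,0.085],[0,0,0,-0.049,-0.172,0,0.085],[0,0,0,-0.065,-0.23,0,0.085],[0,0,0,-0.08,-0.285,0,0.085]],
])

```text
time: 2.9
eef_pos: [0.4386, 0.0401, 0.2502]
tcp_rot: [-0.002, 1.0, 0.0, 0.001]
contact_force: [0.8, -0.0, -0.2]
opening: 0.993
```

```bash
python3 - <<'E'
from h import *
st=get_state(); print(st['eef_pos'],st['dq'].round(3))
im=read_camera("wrist"); cv2.imwrite("pics/w1.png",im[:,:,::-1])
for q,z in [("hub_face",.046),("spanner_grip",.06),("rest_top",.02),("lid_near",0)]:
    for d in pinpoint("wrist",q)[:2]: print(q,round(d['p'],2),np.round(d['centre'],1),atz("wrist",d['centre'],z,st).round(4))
E
```

```text
[0.43863842 0.0400572  0.25024486] [-1.007  0.145 -0.113  0.004 -0.033 -0.998]
hub_face 0.56 [445.5 190.2] [0.4214 0.1483 0.046 ]
spanner_grip 0.67 [179.1 230.2] [ 0.4552 -0.0857  0.06  ]
rest_top 0.96 [195.8 221.6] [ 0.4566 -0.0837  0.02  ]
lid_near 0.81 [308.5 203.2] [0.4416 0.0252 0.    ]
```

View pics/w1.png

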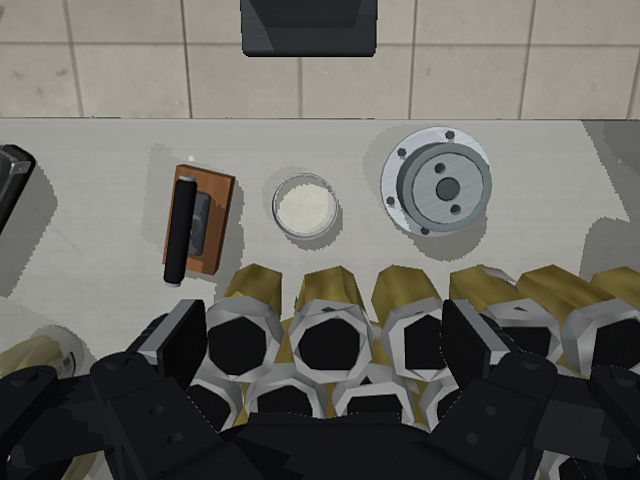

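```bash
python3 - <<'E'
from h import *
st=get_state()
rel((.422,.149,.16),np.pi)
E
```

```text
turn [0.05 0.05 0.2 ] shift [0.0159 0.1067 0.0898] norm 0.2 0.14 yaw0 -179.8 t 3.15
```

Call:
move_arm([
  [[0,0,0,0.005,0.036,0.03,0.085],[0,0,0,0.011,0.071,0.06,0.085],[0,0,0,0.016,0.107,0.09,0.085],[0,0,0,0.016,0.107,0.09,0.085],[0,0,0,0.016,0.107,0.09,0.085]],
])

```text
time: 3.78
eef_pos: [0.4219, 0.1504, 0.1605]
tcp_rot: [-0.003, 1.0, 0.0, 0.001]
contact_force: [0.0, -0.4, -0.5]
opening: 0.995
```

```bash
python3 - <<'E'
from h import *
st=get_state(); print(st['eef_pos'],st['dq'].round(3),st['contact_force'])
im=read_camera("wrist"); cv2.imwrite("pics/w2.png",im[:,:,::-1])
for q,z in [("hub_face",.046)]:
    for d in pinpoint("wrist",q)[:2]: print(q,round(d['p'],2),np.round(d['centre'],1),atz("wrist",d['centre'],z,st).round(4))
np.save("st2.npy",st,allow_pickle=True)
E
```

```text
[0.42191243 0.15035356 0.16049451] [-0.029 -0.013 -0.019  0.003 -0.003 -0.   ] [ 0.04970884 -0.40324113 -0.48848046]
hub_face 0.69 [321.  231.1] [0.4197 0.149  0.046 ]
```

View pics/w2.png

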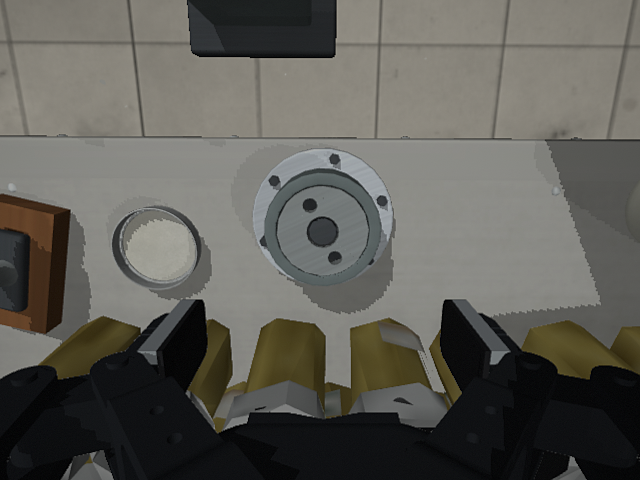

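```bash
cat > m.py <<'E'
from h import *
st=np.load("st2.npy",allow_pickle=True).item()
im=cv2.imread("pics/w2.png"); x0,y0=265,170
s=cv2.resize(im[170:295,265:395],None,fx=5,fy=5,interpolation=cv2.INTER_CUBIC)
g=cv2.cvtColor(s,cv2.COLOR_BGR2GRAY); m=(g<95).astype(np.uint8)
n,l,S,c=cv2.connectedComponentsWithStats(m)
for i in range(1,n):
    if 500<S[i,4]<20000:
        p=(c[i]+.5)/5-.5+[x0,y0]; print(S[i],p.round(2),atz("wrist",p,.046,st).round(4))
cv2.imwrite("pics/w2c.png",s); cv2.imwrite("pics/w2m.png",m*255)
E
python3 m.py
```

```text
[  18   27   58   57 2346] [273.9  180.51] [0.3859 0.1181 0.046 ]
[ 557  127   56   55 2275] [381.61 200.5 ] [0.3986 0.1889 0.046 ]
[ 187  141   76   74 4296] [309.41 204.95] [0.4019 0.1412 0.046 ]
[ 616  241   34  205 1720] [391.34 236.57] [0.4233 0.1967 0.046 ]
[ 314  405   71   70 3871] [334.41 257.43] [0.4384 0.1583 0.046 ]
[ 460  487  177   79 4662] [374.65 276.03] [0.4518 0.1865 0.046 ]
[111 537  82  47 730] [295.46 282.3 ] [0.4568 0.1313 0.046 ]
```

View pics/w2c.png

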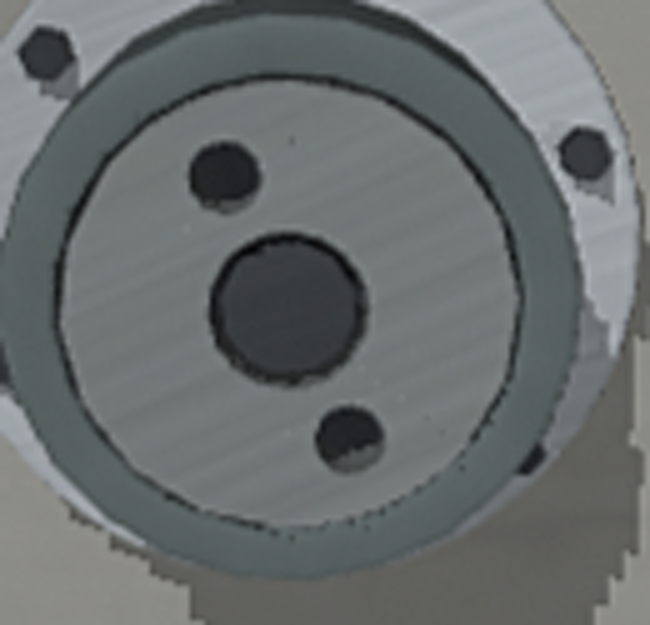

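```bash
python3 - <<'E'
from h import *
st=get_state()
rel((.456,-.085,.18),np.radians(172))
E
```

```text
turn [0.07 0.2  8.22] shift [-0.0324 -0.2346 -0.0189] norm 8.2 0.238 yaw0 -179.78 t 3.88
```

Call:
move_arm([
  [[0,0,2,-0.008,-0.06,-0.005,0.085],[0,0,4,-0.016,-0.119,-0.01,0.085],[0,0,6,-0.024,-0.178,-0.015,0.085],[0,0,8.2,-0.0325,-0.235,-0.019,0.085],[0,0,8.2,-0.0325,-0.235,-0.019,0.085]],
])

```text
time: 4.5
eef_pos: [0.4573, -0.09, 0.1822]
tcp_rot: [0.073, 0.997, -0.0, 0.004]
contact_force: [-0.7, 1.4, 0.1]
opening: 0.996
```

```bash
python3 - <<'E'
from h import *
st=get_state(); print(st['eef_pos'],st['dq'].round(3),st['contact_force'])
im=read_camera("wrist"); cv2.imwrite("pics/w3.png",im[:,:,::-1])
for q,z in [("spanner_grip",.06),("rest_top",.02)]:
    for d in pinpoint("wrist",q)[:2]: print(q,round(d['p'],2),np.round(d['centre'],1),atz("wrist",d['centre'],z,st).round(4))
np.save("st3.npy",st,allow_pickle=True)
E
```

```text
[ 0.45729066 -0.08995638  0.18224191] [ 0.073 -0.014  0.045  0.028  0.02   0.019] [-0.74647864  1.35987838  0.13765973]
spanner_grip 0.72 [330.1 229.7] [ 0.4574 -0.0851  0.06  ]
```

View pics/w3.png

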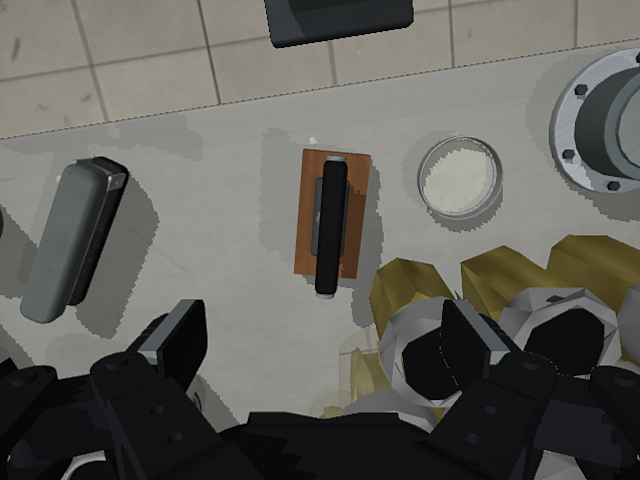

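```bash
python3 - <<'E'
from h import *
st=np.load("st3.npy",allow_pickle=True).item()
im=cv2.imread("pics/w3.png"); cv2.imwrite("pics/w3c.png",cv2.resize(im[140:310,270:400],None,fx=3.5,fy=3.5,interpolation=cv2.INTER_CUBIC))
g=cv2.cvtColor(im,cv2.COLOR_BGR2GRAY)[140:310,270:400]
m=(g<45).astype(np.uint8); n,l,S,c=cv2.connectedComponentsWithStats(m)
for i in range(1,n):
    if S[i,4]>300:
        ys,xs=np.where(l==i); r=cv2.minAreaRect(np.c_[xs,ys].astype(np.float32)); print(S[i],r)
        b=cv2.boxPoints(r)+[270,140]
        for p in b: print(p,atz("wrist",p,.064,st).round(4))
        print(atz("wrist",b.mean(0),.064,st))
a=atz("wrist",(336.5,156),.06,st);b=atz("wrist",(325,297),.06,st);print(a,b,(a+b)/2,np.linalg.norm(b-a),np.degrees(np.arctan2(*(b-a)[[1,0]])))
for p in [(303,150),(371,155),(356,278),(295,274)]: print(p,atz("wrist",p,.02,st).round(4))
E
```

```text
[  44   21   36  133 3336] ((61.35332489013672, 87.0367202758789), (28.74139976501465, 133.77345275878906), 5.931527137756348)
[310.14749908 292.08027649] [ 0.4999 -0.1057  0.064 ]
[323.97162628 159.02302933] [ 0.4088 -0.0823  0.064 ]
[352.5591507  161.99316406] [ 0.4134 -0.0641  0.064 ]
[338.7350235  295.05041504] [ 0.5052 -0.0858  0.064 ]
[ 0.45467594 -0.0839485   0.064     ]
[ 0.40834901 -0.07385025  0.06      ] [ 0.5070004  -0.09598904  0.06      ] [ 0.45767471 -0.08491964  0.06      ] 0.10110500888766054 -12.648444046138666
(303, 150) [ 0.4029 -0.0974  0.02  ]
(371, 155) [ 0.4141 -0.0469  0.02  ]
(356, 278) [ 0.5115 -0.0705  0.02  ]
(295, 274) [ 0.5006 -0.1199  0.02  ]
```

View pics/w3c.png

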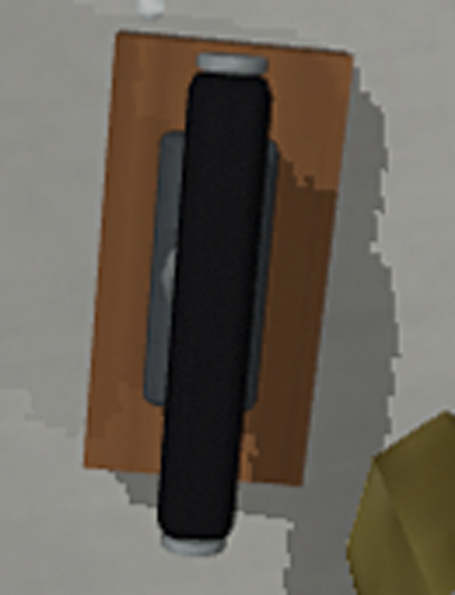

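```bash
python3 - <<'E'
from h import *
st=get_state(); s3=np.load("st3.npy",allow_pickle=True).item()
print(atz("wrist",(430,352),.112,s3),atz("wrist",(385,310),.1,s3))
rel((.4575,-.0845,.12),np.radians(167))
rel((.4575,-.0845,.041),np.radians(167))
E
```

```text
[ 0.52954645 -0.03462136  0.112     ] [ 0.50361016 -0.05772387  0.1       ]
turn [0.12 0.22 4.98] shift [-0.0011  0.0009  0.0605] norm 5.0 0.06 yaw0 171.98 t 4.65
turn [0.12 0.22 4.98] shift [-0.0008  0.0008  0.1395] norm 5.0 0.139 yaw0 171.98 t 4.65
```

Call:
move_arm([
  [[0,0.1,2.5,-0.001,0.001,0.03,0.05],[0,0.2,5,-0.001,0.001,0.06,0.05],[0,0.2,5,-0.001,0.001,0.085,0.05],[0,0.2,5,-0.001,0.001,0.11,0.05],[0,0.2,5,-0.001,0.001,0.12,0.05]],
])

```text
time: 5.28
eef_pos: [0.4565, -0.0824, 0.059]
tcp_rot: [0.112, 0.994, 0.001, -0.001]
contact_force: [-0.4, 0.2, -0.3]
opening: 0.585
```

```bash
python3 - <<'E'
from h import *
st=get_state();print(st['eef_pos'],st['contact_force'],st['opening']) 
im=read_camera("wrist"); cv2.imwrite("pics/w4.png",im[:,:,::-1])
rel((.4575,-.0845,.046),np.radians(167))
E
```

```text
[ 0.45647597 -0.08242284  0.05904449] [-0.43263823  0.20326895 -0.33089777] 0.5851984991012843
turn [ 0.16 -0.19  0.1 ] shift [-0.0017 -0.0016  0.0125] norm 0.3 0.013 yaw0 167.1 t 5.33
```

View pics/w4.png

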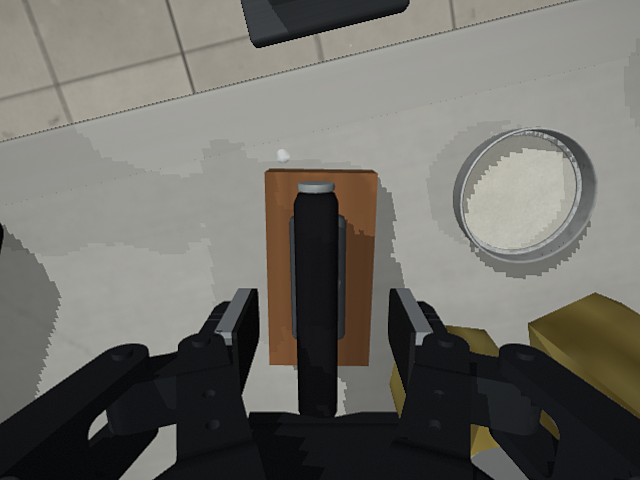

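```bash
python3 - <<'E'
from h import *
st=get_state(); Rm=R.from_quat(st['tcp_rot'])
for p,z in [((317,187),.06),((317,415),.06),((265,171),.02),((378,171),.02),((370,366),.02),((269,366),.02)]:
    w=atz("wrist",p,z,st); print(p,w.round(4),Rm.inv().apply(w-st['eef_pos']).round(4))
E
```

```text
(317, 187) [ 0.4094 -0.0741  0.06  ] [ 0.0476 -0.0022 -0.0013]
(317, 415) [ 0.5037 -0.0961  0.06  ] [-0.0492 -0.0026 -0.0016]
(265, 171) [ 0.4019 -0.0973  0.02  ] [ 0.0496 -0.0266  0.0386]
(378, 171) [ 0.4134 -0.0469  0.02  ] [0.0496 0.0251 0.0388]
(370, 366) [ 0.512 -0.07   0.02 ] [-0.0516  0.0246  0.0385]
(269, 366) [ 0.5    -0.1217  0.02  ] [-0.0515 -0.0284  0.0383]
```

Call:
move_arm([
  [[0,0,0,-0.001,-0.002,0.008,0.05],[0,0,0,-0.001,-0.002,0.013,0.05],[0,0,0,-0.001,-0.002,0.013,0.03],[0,0,0,-0.001,-0.002,0.013,0.0],[0,0,0,-0.001,-0.002,0.013,0.0]],
], force=100)

```text
time: 5.95
eef_pos: [0.4571, -0.0851, 0.0463]
tcp_rot: [0.112, 0.994, 0.001, -0.001]
contact_force: [-1.4, -1.1, 4.2]
opening: 0.166
```

Call:
move_arm([
  [[0,0,0,0,0,0,0],[0,0,0,0,0,0,0],[0,0,0,0,0,0,0],[0,0,0,0,0,0,0],[0,0,0,0,0,0,0]],
])

```text
time: 6.58
eef_pos: [0.4571, -0.0851, 0.0463]
tcp_rot: [0.112, 0.994, 0.001, -0.001]
contact_force: [-0.0, -0.2, 0.8]
opening: 0.165
```

```bash
python3 - <<'E'
from h import *
st=get_state();print(st['eef_pos'],st['contact_force'],st['wrist_torque'],st['opening']) 
im=read_camera("wrist"); cv2.imwrite("pics/w5.png",im[:,:,::-1])
rel((.4575,-.0845,.046),np.radians(167))
E
```

```text
[ 0.45714036 -0.08509026  0.04627581] [-0.01794407 -0.15927972  0.75650552] [-0.06223883  0.16547702 -0.00115972] 0.16482462992980898
turn [ 0.13 -0.14  0.11] shift [-0.0002  0.0007  0.0003] norm 0.2 0.001 yaw0 167.11 t 6.62
```

View pics/w5.png

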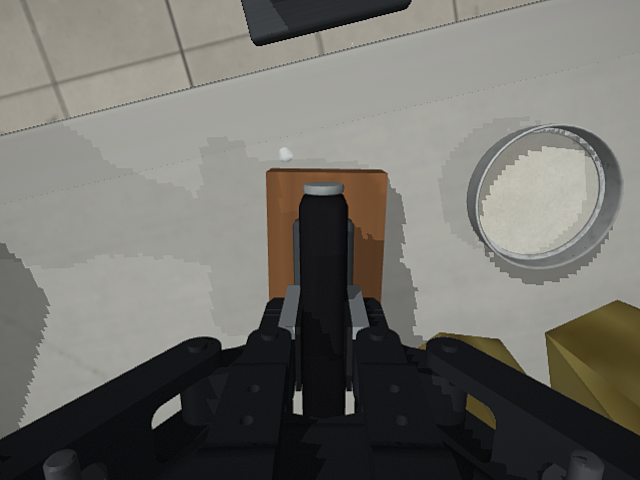

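Call:
move_arm([
  [[0,0,0,0,0,-0.015,0],[0,0,0,0,0,-0.03,0],[0,0,0,0,0,-0.055,0],[0,0,0,0,0,-0.084,0],[0,0,0,0,0,-0.084,0]],
])

```text
time: 7.25
eef_pos: [0.4595, -0.0862, 0.1337]
tcp_rot: [0.112, 0.994, 0.0, 0.003]
contact_force: [-0.1, 0.5, -2.9]
opening: 0.161
```

```bash
python3 - <<'E'
from h import *
st=get_state();print(st['eef_pos'],st['contact_force'],st['wrist_torque'],st['opening']) 
rel((.4203,.1499,.13),np.radians(205))
E
```

```text
[ 0.45946837 -0.08617748  0.13367003] [-0.12735878  0.47513285 -2.91862993] [-0.01102123  0.00933513  0.0011828 ] 0.1614375741307469
turn [ -0.04   0.3  -37.89] shift [0.0909 0.2214 0.0034] norm 37.9 0.239 yaw0 167.11 t 7.25
```

Call:
move_arm([
  [[0,0.1,-9,0.02,0.05,0,0],[0,0.2,-18,0.04,0.1,0,0],[0,0.3,-27,0.06,0.15,0.002,0],[0,0.3,-36,0.08,0.195,0.003,0],[0,0.3,-38,0.091,0.2215,0.0035,0]],
])

```text
time: 7.88
eef_pos: [0.4184, 0.1519, 0.1285]
tcp_rot: [-0.219, 0.976, -0.0, -0.001]
contact_force: [0.8, 0.4, -2.4]
opening: 0.159
```

```bash
python3 - <<'E'
from h import *
read_camera("side");read_camera("side")
st=get_state();print(st['eef_pos'],st['contact_force'],st['wrist_torque'],st['opening']) 
im=read_camera("wrist"); cv2.imwrite("pics/w6.png",im[:,:,::-1])
im=read_camera("scene"); cv2.imwrite("pics/s6.png",cv2.resize(im[180:290,200:340,::-1],None,fx=5,fy=5,interpolation=cv2.INTER_CUBIC))
rel((.4203,.1499,.13),np.radians(205))
E
```

```text
[0.41841755 0.1521189  0.12856655] [ 0.17334367 -0.23885222 -3.07273906] [-0.02304042  0.05728809 -0.01542247] 0.16284859652816247
turn [-0.03 -0.11  0.19] shift [-0.0007 -0.0006 -0.001 ] norm 0.2 0.001 yaw0 -154.81 t 8.07
```

View pics/w6.png

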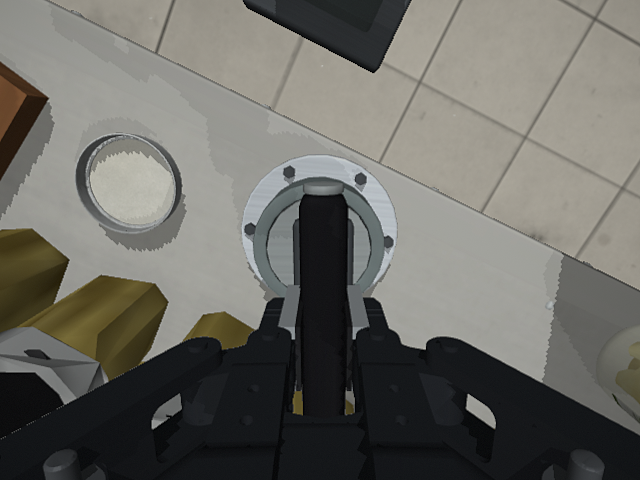

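View pics/s6.png

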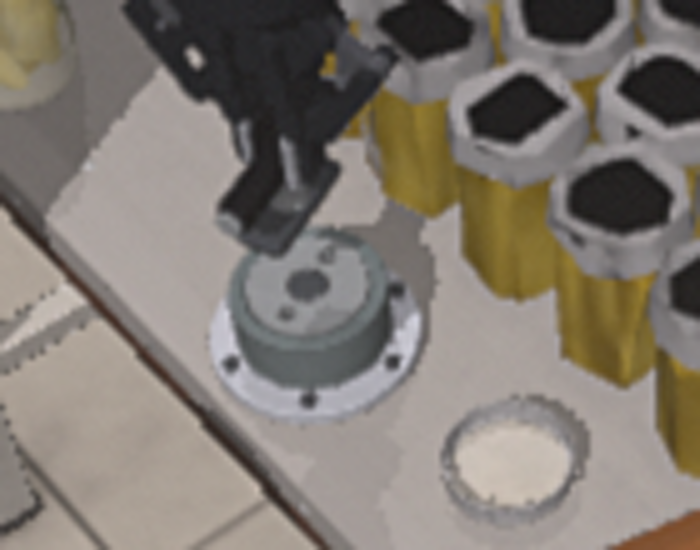

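```bash
python3 - <<'E'
from h import *
st=get_state(); print(st['eef_pos'],st['dq'].round(3),np.degrees(0))
im=read_camera("wrist"); v=im[:,:,::-1].copy()
C=np.array([.4203,.1499])
for r,z in [(.031,.046),(.04,.045),(.054,.01)]:
    P=np.array([proj("wrist",[C[0]+r*np.cos(a),C[1]+r*np.sin(a),z],st) for a in np.linspace(0,6.28,80)])
    cv2.polylines(v,[(P*16).round().astype(np.int32)],True,(0,0,255),1,cv2.LINE_AA,4)
cv2.imwrite("pics/w7.png",cv2.resize(v[140:320,200:440],None,fx=3.3,fy=3.3,interpolation=cv2.INTER_CUBIC))
Rm=R.from_quat(st['tcp_rot']); print(Rm.inv().apply(np.array([*C,.046])-st['eef_pos']))
E
```

```text
[0.41938964 0.15014626 0.12897404] [-0.028 -0.004 -0.006 -0.002  0.002 -0.001] 0.0
[-0.00087899 -0.00056155  0.08297284]
```

View pics/w7.png

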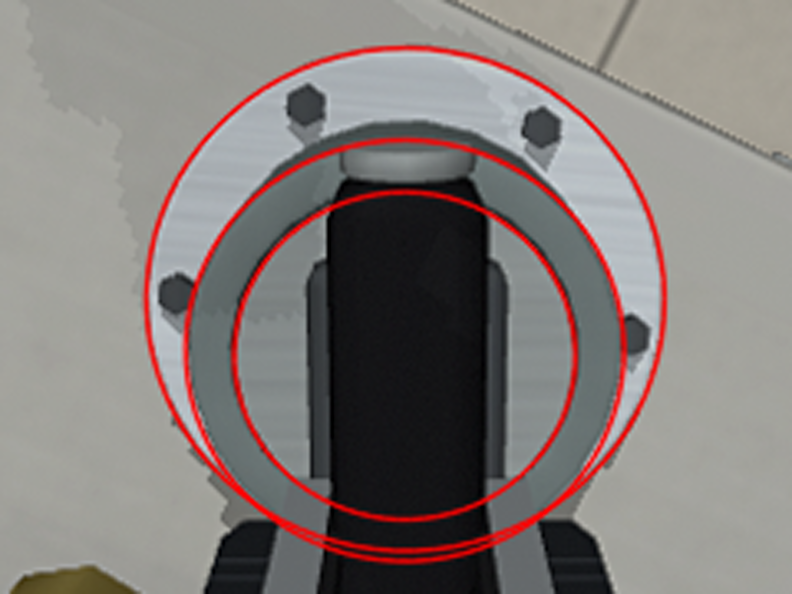

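Call:
move_arm([
  [[0,0,0,-0.001,-0.0005,0.01,0],[0,0,0,-0.001,-0.0005,0.022,0],[0,0,0,-0.001,-0.0005,0.034,0],[0,0,0,-0.001,-0.0005,0.04,0],[0,0,0,-0.001,-0.0005,0.04,0]],
])

```text
time: 8.75
eef_pos: [0.4203, 0.1494, 0.0884]
tcp_rot: [-0.217, 0.976, -0.0, -0.002]
contact_force: [0.7, 0.2, -2.7]
opening: 0.162
```

```bash
cat > look.py <<'E'
from h import *
import sys
C=np.array([.4203,.1499])
st=get_state(); print('pos',st['eef_pos'].round(4),'F',st['contact_force'].round(2),'T',st['wrist_torque'].round(3),'t',round(st['time'],2),'op',round(st['opening'],3))
Rm=R.from_quat(st['tcp_rot']); print('hub in tool',Rm.inv().apply(np.array([*C,.046])-st['eef_pos']).round(4),'yaw',np.degrees(np.arctan2(*Rm.as_matrix()[[1,0],0])).round(2),'tool z',Rm.as_matrix()[:,2].round(4), 'tip below face',(.046-(st['eef_pos'][2]-.0383)).round(4))
if len(sys.argv)>1:
    n=sys.argv[1]
    a=read_camera("scene")[195:275,220:320,::-1]; b=read_camera("side")[200:280,225:325,::-1]
    cv2.imwrite(f"pics/{n}.png",np.vstack([cv2.resize(i,None,fx=3.7,fy=3.7,interpolation=cv2.INTER_CUBIC) for i in (a,b)]))
E
python3 look.py l1
```

```text
pos [0.4203 0.1494 0.0884] F [ 0.68  0.18 -2.66] T [0.03  0.048 0.03 ] t 8.75 op 0.162
hub in tool [-0.0003  0.0004  0.0424] yaw -154.9 tool z [-0.0028 -0.0015 -1.    ] tip below face -0.0041
```

View pics/l1.png

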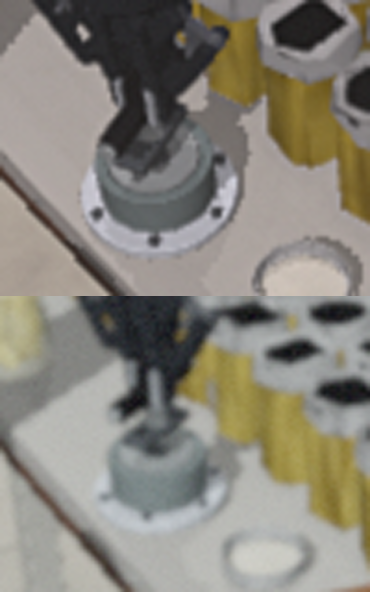

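Aligned over the hub with tips about 4 mm above the face. Now slow descent.

Call:
move_arm([
  [[0,0,0,0,0,0.0015,0],[0,0,0,0,0,0.003,0],[0,0,0,0,0,0.0045,0],[0,0,0,0,0,0.005,0],[0,0,0,0,0,0.005,0]],
])

```text
time: 9.48
eef_pos: [0.421, 0.1496, 0.0843]
tcp_rot: [-0.217, 0.976, -0.001, -0.001]
contact_force: [0.2, -0.1, -2.2]
opening: 0.16
```

```bash
python3 look.py
```

```text
pos [0.421  0.1496 0.0843] F [ 0.19 -0.15 -2.24] T [ 0.007  0.037 -0.008] t 9.47 op 0.16
hub in tool [0.0005 0.0006 0.0383] yaw -154.89 tool z [-8.0e-04 -1.3e-03 -1.0e+00] tip below face -0.0
```

Call:
move_arm([
  [[0,0,0,0,0,0.001,0],[0,0,0,0,0,0.002,0],[0,0,0,0,0,0.0025,0],[0,0,0,0,0,0.003,0],[0,0,0,0,0,0.003,0]],
])

```text
time: 10.1
eef_pos: [0.421, 0.1496, 0.0813]
tcp_rot: [-0.217, 0.976, -0.001, -0.001]
contact_force: [0.5, -0.1, -2.4]
opening: 0.161
```

```bash
python3 look.py
```

```text
pos [0.421  0.1496 0.0813] F [ 0.55 -0.05 -2.36] T [-0.034 -0.014  0.02 ] t 10.1 op 0.161
hub in tool [0.0004 0.0006 0.0353] yaw -154.88 tool z [-9.0e-04 -1.3e-03 -1.0e+00] tip below face 0.003
```

Call:
move_arm([
  [[0,0,0,0,0,0.001,0],[0,0,0,0,0,0.002,0],[0,0,0,0,0,0.0025,0],[0,0,0,0,0,0.003,0],[0,0,0,0,0,0.003,0]],
])

```text
time: 10.72
eef_pos: [0.421, 0.1496, 0.0782]
tcp_rot: [-0.217, 0.976, -0.001, -0.001]
contact_force: [0.2, -0.2, -2.8]
opening: 0.161
```

```bash
python3 look.py l2
```

```text
pos [0.421  0.1496 0.0782] F [ 0.23 -0.16 -2.82] T [0.041 0.006 0.055] t 10.72 op 0.161
hub in tool [0.0004 0.0006 0.0322] yaw -154.88 tool z [-0.0011 -0.0013 -1.    ] tip below face 0.0061
```

View pics/l2.png

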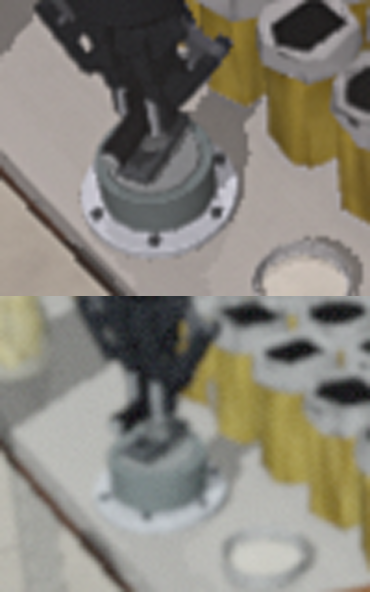

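Call:
move_arm([
  [[0,0,0,0,0,0.001,0],[0,0,0,0,0,0.0015,0],[0,0,0,0,0,0.002,0],[0,0,0,0,0,0.0025,0],[0,0,0,0,0,0.0025,0]],
])

```text
time: 11.45
eef_pos: [0.421, 0.1496, 0.0757]
tcp_rot: [-0.217, 0.976, -0.0, -0.001]
contact_force: [-0.5, -0.8, -1.8]
opening: 0.163
```

```bash
python3 look.py
```

```text
pos [0.421  0.1496 0.0757] F [-0.46 -0.81 -1.78] T [ 0.027  0.02  -0.14 ] t 11.45 op 0.163
hub in tool [0.0004 0.0006 0.0297] yaw -154.89 tool z [-0.001  -0.0013 -1.    ] tip below face 0.0086
```

Call:
move_arm([
  [[0,0,2,0,0,0,0],[0,0,4,0,0,0,0],[0,0,6,0,0,0,0],[0,0,8,0,0,0,0],[0,0,10,0,0,0,0]],
])

```text
time: 12.08
eef_pos: [0.4209, 0.1499, 0.0757]
tcp_rot: [-0.131, 0.991, -0.0, -0.001]
contact_force: [-1.2, 3.1, -3.0]
opening: 0.163
```

```bash
python3 look.py
```

```text
pos [0.4209 0.1499 0.0757] F [-1.21  3.11 -2.96] T [0.642 0.079 0.406] t 12.07 op 0.163
hub in tool [0.0005 0.0002 0.0297] yaw -165.0 tool z [-1.2e-03 -8.0e-04 -1.0e+00] tip below face 0.0086
```

Call:
move_arm([
  [[0,0,2,0,0,0,0],[0,0,4,0,0,0,0],[0,0,6,0,0,0,0],[0,0,8,0,0,0,0],[0,0,10,0,0,0,0]],
])

```text
time: 12.7
eef_pos: [0.4209, 0.1498, 0.0757]
tcp_rot: [-0.043, 0.999, -0.0, -0.001]
contact_force: [-0.5, 1.6, -3.8]
opening: 0.166
```

```bash
python3 look.py
```

```text
pos [0.4209 0.1498 0.0757] F [-0.51  1.56 -3.78] T [0.508 0.045 0.298] t 12.7 op 0.166
hub in tool [0.0006 0.0001 0.0297] yaw -175.13 tool z [-1.e-03 -9.e-04 -1.e+00] tip below face 0.0086
```

Call:
move_arm([
  [[0,0,2,0,0,0,0],[0,0,4,0,0,0,0],[0,0,6,0,0,0,0],[0,0,8,0,0,0,0],[0,0,10,0,0,0,0]],
])

```text
time: 13.32
eef_pos: [0.4209, 0.1497, 0.0757]
tcp_rot: [0.046, 0.999, -0.001, -0.0]
contact_force: [-0.5, 2.0, -3.2]
opening: 0.164
```

```bash
python3 look.py l3
```

```text
pos [0.4209 0.1497 0.0757] F [-0.53  1.98 -3.2 ] T [0.385 0.002 0.344] t 13.32 op 0.164
hub in tool [0.0006 0.0001 0.0297] yaw 174.74 tool z [-0.001  -0.0011 -1.    ] tip below face 0.0086
```

View pics/l3.png

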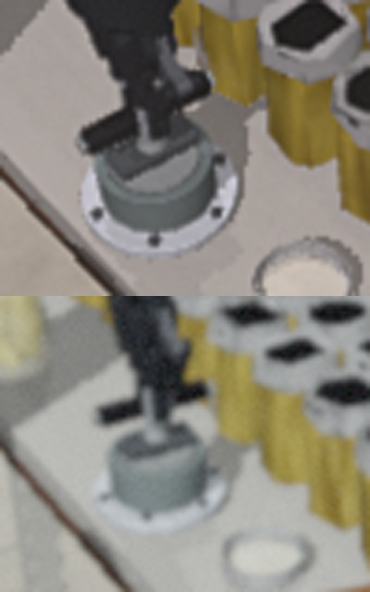

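Call:
move_arm([
  [[0,0,1.5,0,0,0,0],[0,0,3,0,0,0,0],[0,0,4.5,0,0,0,0],[0,0,6,0,0,0,0],[0,0,6,0,0,0,0]],
])

```text
time: 14.05
eef_pos: [0.421, 0.1497, 0.0757]
tcp_rot: [0.098, 0.995, -0.001, -0.0]
contact_force: [-0.5, 1.5, -2.3]
opening: 0.16
```

```bash
python3 look.py
```

```text
pos [0.421  0.1497 0.0757] F [-0.53  1.55 -2.28] T [ 0.228 -0.01   0.272] t 14.05 op 0.16
hub in tool [0.0007 0.0001 0.0297] yaw 168.77 tool z [-0.001  -0.0011 -1.    ] tip below face 0.0086
```

Call:
move_arm([
  [[0,0,1,0,0,0,0],[0,0,2,0,0,0,0],[0,0,3,0,0,0,0],[0,0,3,0,0,0,0],[0,0,3,0,0,0,0]],
])

```text
time: 14.68
eef_pos: [0.421, 0.1496, 0.0757]
tcp_rot: [0.124, 0.992, -0.001, -0.0]
contact_force: [-0.2, 1.9, -2.5]
opening: 0.164
```

```bash
python3 look.py
```

```text
pos [0.421  0.1496 0.0757] F [-0.18  1.91 -2.49] T [ 0.212 -0.006  0.299] t 14.68 op 0.164
hub in tool [0.0007 0.0001 0.0297] yaw 165.76 tool z [-0.001  -0.0011 -1.    ] tip below face 0.0086
```

Call:
move_arm([
  [[0,0,1,0,0,0,0],[0,0,2,0,0,0,0],[0,0,3,0,0,0,0],[0,0,3,0,0,0,0],[0,0,3,0,0,0,0]],
])

```text
time: 15.3
eef_pos: [0.4209, 0.1496, 0.0757]
tcp_rot: [0.15, 0.989, -0.001, -0.0]
contact_force: [1.3, 0.8, -3.4]
opening: 0.163
```

```bash
python3 look.py
```

```text
pos [0.4209 0.1496 0.0757] F [ 1.29  0.84 -3.45] T [0.199 0.02  0.279] t 15.3 op 0.163
hub in tool [0.0007 0.0001 0.0297] yaw 162.75 tool z [-0.001  -0.0012 -1.    ] tip below face 0.0086
```

Call:
move_arm([
  [[0,0,1,0,0,0,0],[0,0,2,0,0,0,0],[0,0,2.5,0,0,0,0],[0,0,2.5,0,0,0,0],[0,0,2.5,0,0,0,0]],
])

```text
time: 15.92
eef_pos: [0.421, 0.1496, 0.0757]
tcp_rot: [0.172, 0.985, -0.001, -0.0]
contact_force: [-0.2, 0.4, -2.8]
opening: 0.162
```

```bash
python3 look.py
```

```text
pos [0.421  0.1496 0.0757] F [-0.16  0.43 -2.81] T [0.166 0.033 0.315] t 15.93 op 0.162
hub in tool [0.0007 0.0001 0.0297] yaw 160.25 tool z [-0.001  -0.0012 -1.    ] tip below face 0.0086
```

Call:
move_arm([
  [[0,0,1,0,0,0,0],[0,0,1.5,0,0,0,0],[0,0,2,0,0,0,0],[0,0,2,0,0,0,0],[0,0,2,0,0,0,0]],
])

```text
time: 16.55
eef_pos: [0.421, 0.1496, 0.0757]
tcp_rot: [0.189, 0.982, -0.001, -0.0]
contact_force: [0.7, 1.4, -2.6]
opening: 0.163
```

```bash
python3 look.py
```

```text
pos [0.421  0.1496 0.0757] F [ 0.65  1.41 -2.56] T [0.13  0.025 0.359] t 16.55 op 0.163
hub in tool [0.0007 0.0001 0.0297] yaw 158.24 tool z [-0.0011 -0.0012 -1.    ] tip below face 0.0086
```

Call:
move_arm([
  [[0,0,1,0,0,0,0],[0,0,1.5,0,0,0,0],[0,0,2,0,0,0,0],[0,0,2,0,0,0,0],[0,0,2,0,0,0,0]],
])

```text
time: 17.18
eef_pos: [0.4209, 0.1496, 0.0757]
tcp_rot: [0.206, 0.979, -0.001, -0.0]
contact_force: [-0.2, 0.5, -2.6]
opening: 0.163
```

```bash
python3 look.py l5
```

```text
pos [0.4209 0.1496 0.0757] F [-0.25  0.52 -2.58] T [0.143 0.058 0.258] t 17.18 op 0.163
hub in tool [0.0007 0.0001 0.0297] yaw 156.24 tool z [-0.0011 -0.0012 -1.    ] tip below face 0.0086
```

Call:
move_arm([
  [[0,0,1,0,0,0,0],[0,0,1.5,0,0,0,0],[0,0,2,0,0,0,0],[0,0,2,0,0,0,0],[0,0,2,0,0,0,0]],
])

```text
time: 17.9
eef_pos: [0.4209, 0.1496, 0.0757]
tcp_rot: [0.223, 0.975, -0.001, -0.0]
contact_force: [-0.3, 1.7, -2.3]
opening: 0.162
```

```bash
python3 look.py; python3 - <<'E'
from h import *
im=read_camera("wrist"); cv2.imwrite("pics/w8.png",im[:,:,::-1])
E
```

```text
pos [0.4209 0.1496 0.0757] F [-0.34  1.68 -2.35] T [0.109 0.044 0.468] t 17.9 op 0.162
hub in tool [0.0007 0.     0.0297] yaw 154.26 tool z [-0.0011 -0.0013 -1.    ] tip below face 0.0086
```

View pics/w8.png

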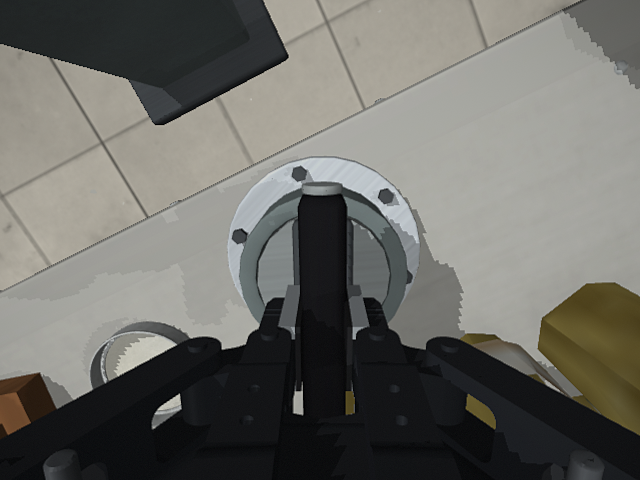

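Call:
move_arm([
  [[0,0,0.5,0,0,0,0],[0,0,1,0,0,0,0],[0,0,1,0,0,0,0],[0,0,1,0,0,0,0],[0,0,1,0,0,0,0]],
])

```text
time: 18.58
eef_pos: [0.421, 0.1495, 0.0757]
tcp_rot: [0.231, 0.973, -0.001, -0.0]
contact_force: [0.2, 0.9, -3.6]
opening: 0.162
```

```bash
python3 look.py
```

```text
pos [0.421  0.1495 0.0757] F [ 0.2   0.93 -3.65] T [0.233 0.028 0.786] t 18.57 op 0.162
hub in tool [0.0008 0.0001 0.0297] yaw 153.27 tool z [-0.001  -0.0014 -1.    ] tip below face 0.0086
```

Call:
move_arm([
  [[0,0,-1,0,0,0,0],[0,0,-2,0,0,0,0],[0,0,-3,0,0,0,0],[0,0,-4,0,0,0,0],[0,0,-4,0,0,0,0]],
])

```text
time: 19.2
eef_pos: [0.421, 0.1495, 0.0758]
tcp_rot: [0.197, 0.98, -0.001, -0.0]
contact_force: [0.0, -0.1, -2.6]
opening: 0.159
```

```bash
python3 look.py
```

```text
pos [0.421  0.1495 0.0758] F [ 0.02 -0.14 -2.62] T [-0.022 -0.04  -0.076] t 19.2 op 0.159
hub in tool [0.0008 0.0001 0.0298] yaw 157.25 tool z [-9.0e-04 -1.3e-03 -1.0e+00] tip below face 0.0085
```

Torque gone, pins free. Lift straight up.

Call:
move_arm([
  [[0,0,0,0,0,-0.004,0],[0,0,0,0,0,-0.01,0],[0,0,0,0,0,-0.02,0],[0,0,0,0,0,-0.035,0],[0,0,0,0,0,-0.055,0]],
])

```text
time: 19.82
eef_pos: [0.421, 0.1496, 0.1319]
tcp_rot: [0.197, 0.98, -0.001, -0.0]
contact_force: [-0.1, 0.6, -2.9]
opening: 0.164
```

```bash
python3 look.py l6; python3 - <<'E'
from h import *
rel((.4575,-.0848,.13),np.radians(167.1))
E
```

```text
pos [0.421  0.1496 0.1319] F [-0.14  0.57 -2.93] T [ 0.019 -0.054  0.01 ] t 19.82 op 0.164
hub in tool [0.0007 0.0001 0.0859] yaw 157.25 tool z [-9.0e-04 -1.3e-03 -1.0e+00] tip below face -0.0476
turn [ 0.08  0.33 -9.85] shift [-0.1222 -0.2033  0.0045] norm 9.9 0.237 yaw0 157.25 t 19.93
```

View pics/l6.png

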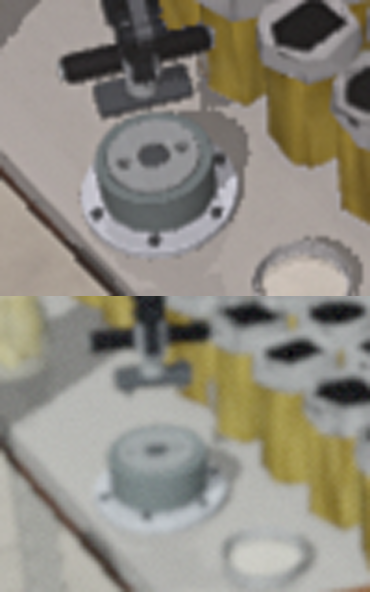

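```bash
python3 - <<'E'
from h import *
a,b=[atz("scene",(220+x/3.7,195+y/3.7),.046) for x,y in [(123,163),(181,147)]]
print(a,b,np.degrees(np.arctan2(*(b-a)[[1,0]])),np.linalg.norm(b-a))
E
```

```text
[0.39985277 0.15600216 0.046     ] [0.43747089 0.14173143 0.046     ] -20.77464254986935 0.040234025318384006
```

Call:
move_arm([
  [[0,0.1,-2.5,-0.029,-0.048,0,0],[0,0.2,-5,-0.058,-0.096,0,0],[0,0.3,-7.5,-0.087,-0.144,0,0],[0,0.3,-9.8,-0.112,-0.188,0,0],[0,0.3,-9.8,-0.122,-0.203,0,0]],
])

```text
time: 20.55
eef_pos: [0.4575, -0.0869, 0.1346]
tcp_rot: [0.114, 0.993, 0.0, 0.001]
contact_force: [0.4, 0.6, -2.2]
opening: 0.161
```

```bash
python3 - <<'E'
from h import *
read_camera("side");read_camera("side")
st=get_state(); print(st['eef_pos'],st['contact_force'],st['dq'].round(3))
im=read_camera("wrist"); v=im[:,:,::-1].copy()
ps=np.array([(.4571,-.084)]); u=np.radians(-13.1); U=np.array([np.cos(u),np.sin(u)]);V=np.array([-U[1],U[0]])
P=np.array([proj("wrist",[*(ps[0]+a*.05*U+b*.026*V),.02],st) for a,b in [(1,1),(1,-1),(-1,-1),(-1,1)]])
cv2.polylines(v,[(P*16).round().astype(np.int32)],True,(0,0,255),1,cv2.LINE_AA,4)
cv2.imwrite("pics/w9.png",v)
rel((.4571,-.0848,.09),np.radians(167.1))
E
```

```text
[ 0.45753493 -0.08580695  0.13446087] [ 0.10753536  0.43985765 -2.48422308] [ 0.047 -0.016  0.025  0.018  0.018  0.015]
turn [ 0.12 -0.02 -0.15] shift [-0.     -0.0004  0.0442] norm 0.2 0.044 yaw0 166.95 t 20.7
```

View pics/w9.png

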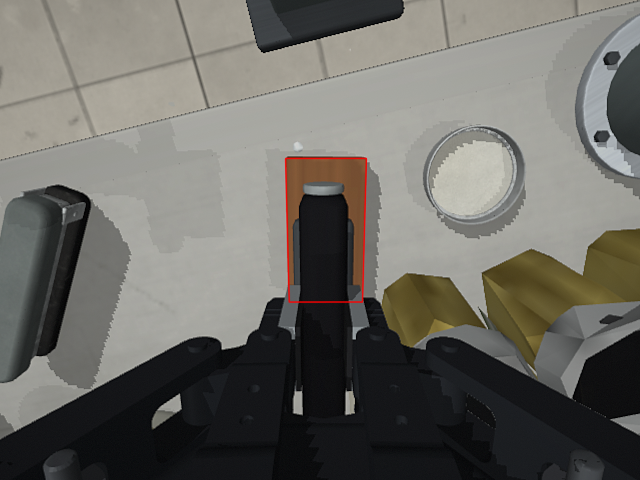

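Call:
move_arm([
  [[0,0,-0.1,0,0,0.012,0],[0,0,-0.1,0,0,0.024,0],[0,0,-0.1,0,0,0.036,0],[0,0,-0.1,0,0,0.048,0],[0,0,-0.1,0,0,0.06,0]],
])

```text
time: 21.32
eef_pos: [0.4571, -0.0842, 0.0732]
tcp_rot: [0.113, 0.994, 0.001, -0.0]
contact_force: [-0.7, 1.2, -2.9]
opening: 0.162
```

```bash
python3 - <<'E'
from h import *
read_camera("side")
st=get_state(); print(st['eef_pos'],st['contact_force'])
rel((.4571,-.0847,.048),np.radians(167.1))
E
```

```text
[ 0.4559087  -0.08382973  0.07166398] [-0.98582148 -1.29927228 -3.09236948]
turn [ 0.15 -0.2  -0.05] shift [-0.0014 -0.0006  0.0237] norm 0.3 0.024 yaw0 167.05 t 21.38
```

Call:
move_arm([
  [[0,0,0,-0.0012,-0.0006,0.003,0],[0,0,0,-0.0012,-0.0006,0.007,0],[0,0,0,-0.0012,-0.0006,0.011,0],[0,0,0,-0.0012,-0.0006,0.015,0],[0,0,0,-0.0012,-0.0006,0.018,0]],
])

```text
time: 22.0
eef_pos: [0.4569, -0.0846, 0.0535]
tcp_rot: [0.113, 0.994, 0.002, -0.002]
contact_force: [0.1, 0.1, -2.2]
opening: 0.163
```

```bash
python3 - <<'E'
from h import *
st=get_state(); print(st['eef_pos'],st['contact_force'])
rel((.4571,-.0847,.0463),np.radians(167.1))
E
```

```text
[ 0.45689687 -0.08462267  0.05347218] [ 0.14467751  0.07553301 -2.20530454]
turn [ 0.15 -0.2  -0.05] shift [-0.0002 -0.      0.0072] norm 0.3 0.007 yaw0 167.05 t 22.0
```

Tips are already about 5 mm inside the slot with no contact; go the last 7 mm.

Call:
move_arm([
  [[0,0,0,0,0,0.002,0],[0,0,0,0,0,0.004,0],[0,0,0,0,0,0.006,0],[0,0,0,0,0,0.007,0],[0,0,0,0,0,0.007,0]],
])

```text
time: 22.62
eef_pos: [0.4569, -0.0846, 0.0465]
tcp_rot: [0.113, 0.994, 0.001, -0.002]
contact_force: [-0.3, 0.4, -3.5]
opening: 0.165
```

```bash
python3 look.py
```

```text
pos [ 0.4569 -0.0846  0.0465] F [-0.26  0.42 -3.51] T [ 0.003 -0.006  0.039] t 22.62 op 0.165
hub in tool [0.0882 0.2203 0.0014] yaw 167.05 tool z [-0.0028  0.0033 -1.    ] tip below face 0.0378
```

Nearly down; a touch lower until contact, then open.

Call:
move_arm([
  [[0,0,0,0,0,0.0005,0],[0,0,0,0,0,0.001,0],[0,0,0,0,0,0.001,0],[0,0,0,0,0,0.001,0],[0,0,0,0,0,0.001,0]],
])

```text
time: 23.25
eef_pos: [0.457, -0.0847, 0.0463]
tcp_rot: [0.113, 0.994, 0.001, -0.002]
contact_force: [-2.7, -0.2, 5.0]
opening: 0.166
```

Call:
move_arm([
  [[0,0,0,0,0,0,0.025],[0,0,0,0,0,0,0.045],[0,0,0,0,0,0,0.045],[0,0,0,0,0,0,0.045],[0,0,0,0,0,0,0.045]],
])

```text
time: 23.88
eef_pos: [0.457, -0.0847, 0.0462]
tcp_rot: [0.113, 0.994, 0.001, -0.002]
contact_force: [0.1, -0.1, 0.6]
opening: 0.527
```

```bash
python3 look.py; python3 - <<'E'
from h import *
im=read_camera("wrist"); cv2.imwrite("pics/w10.png",im[:,:,::-1])
E
```

```text
pos [ 0.457  -0.0847  0.0462] F [ 0.11 -0.12  0.6 ] T [-0.02   0.023 -0.013] t 23.88 op 0.527
hub in tool [0.0883 0.2204 0.0011] yaw 167.06 tool z [-0.0032  0.0033 -1.    ] tip below face 0.0381
```

View pics/w10.png

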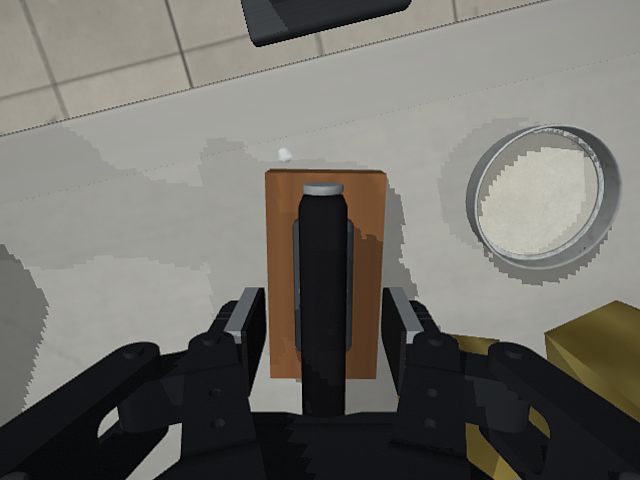

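The spanner stands in the slot, handle (col 324) clear of both pads (258 and 392). Retreat upwards.

Call:
move_arm([
  [[0,0,0,0,0,-0.02,0.045],[0,0,0,0,0,-0.045,0.045],[0,0,0,0,0,-0.08,0.045],[0,0,0,0,0,-0.12,0.045],[0,0,0,0,0,-0.15,0.045]],
])

```text
time: 24.55
eef_pos: [0.4578, -0.0853, 0.1981]
tcp_rot: [0.113, 0.994, 0.001, -0.001]
contact_force: [0.5, -0.7, 0.1]
opening: 0.528
```

Call:
move_arm([
  [[0,0,0,0,0.04,0,0.045],[0,0,0,0,0.08,0,0.045],[0,0,0,0,0.1,0,0.045],[0,0,0,0,0.1,0,0.045],[0,0,0,0,0.1,0,0.045]],
])

```text
time: 25.18
eef_pos: [0.48, 0.0118, 0.1981]
tcp_rot: [0.113, 0.994, 0.001, -0.001]
contact_force: [-0.1, 0.6, 0.8]
opening: 0.529
```

```bash
python3 - <<'E'
from h import *
st=get_state(); print(st['eef_pos'],st['contact_force'],st['dq'].round(3))
im=read_camera("wrist"); cv2.imwrite("pics/w11.png",im[:,:,::-1])
for q,z in [("spanner_grip",.06),("rest_top",.02),("hub_face",.046)]:
    for d in pinpoint("wrist",q)[:1]: print(q,round(d['p'],2),np.round(d['centre'],1),atz("wrist",d['centre'],z,st).round(4))
np.save("st11.npy",st,allow_pickle=True)
im=read_camera("side"); cv2.imwrite("pics/s11.png",cv2.resize(im[200:400,200:440,::-1],None,fx=3,fy=3,interpolation=cv2.INTER_CUBIC))
E
```

```text
[0.48004603 0.01175556 0.19814466] [-0.08641003  0.60154155  0.81351261] [-0.013 -0.001 -0.     0.001 -0.     0.001]
spanner_grip 0.76 [186.5 225.8] [ 0.4567 -0.0856  0.06  ]
hub_face 0.94 [493.1 102.2] [0.4216 0.1496 0.046 ]
```

View pics/w11.png

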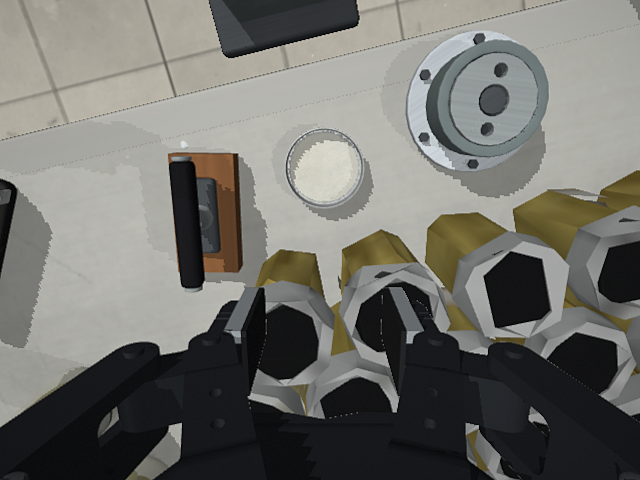

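View pics/s11.png

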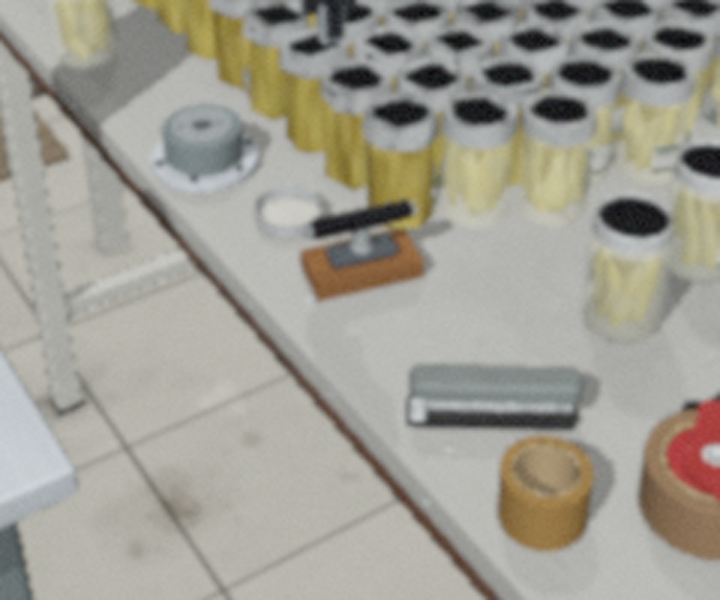

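```bash
python3 - <<'E'
from h import *
st=np.load("st11.npy",allow_pickle=True).item()
a,b=[atz("wrist",p,.046,st) for p in [(501,70.5),(486.5,129)]]
print(a,b,np.degrees(np.arctan2(*(b-a)[[1,0]])),np.linalg.norm(b-a))
print(ticket.sign_off())
E
```

```text
[0.4018915  0.15735248 0.046     ] [0.43888516 0.14281861 0.046     ] -21.448596331819783 0.039746246715066214
the job is handed in; nothing more can be done
None
```

The lock ring is turned home, the spanner is back in its rest, and the job is handed in at about 25 s.

- **Seating:** I gripped the spanner by its handle and lowered the pins into the holes without any noticeable contact force. The tips reached about 8.6 mm below the ring face.
- **Turning:** I turned the ring clockwise until the wrist torque rose from about 0.3 to 0.79 N m over the last 3°, which is the stop. I then backed off to free the pins and lifted straight up.
- **Ring check:** The hole line went from about +25° to −21° in the pictures, a turn of about 0.80 rad. A start angle of 0 to 0.15 leaves 0.65 to 0.8 rad to the stop, so this fits.
- **Spanner check:** It stands upright in the slot, with the handle about 2 mm from the rest's centre and along the slot. The network did not report `rest_top` in the last picture, so I compared with its position from earlier pictures.
- **Other things:** The lid, the stapler, the tape roll and the jars looked undisturbed in the last pictures, by eye only. The gripper is clear of everything.

No check failed or disagreed. Sign-off reports no verdict.

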